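Clear a jammed tin from the feed chute

TASK

A tin has jammed under the metal lips at the low end of the sloping wooden feed chute. First lift the loose tin out of the open upper stretch and stand it in the wooden tray; then nudge the jammed tin back up the chute until it lies free of the lips, still resting in the chute, and only then lift it out and stand it in the tray beside the other. Never tip a tin over, and leave the jars and vases round the work where they stand.

Things in the scene. Friction and masses are not known exactly. Their poses are not given: they have to be found in the camera images.
- chute: Fixed feed chute of light wood, 210 x 84 mm, on a 206 x 94 mm base board. Its floor slopes at 10 degrees and this body tilts with it: origin at the middle of the floor's upper surface (46 mm above the counter), x up the slope along the chute (floor from -105 to +105 mm), y across, z square to the floor. The channel is 74 mm wide inside. A tin stays where it is left on the slope.
- chute_mouth (a point): Middle of the floor's low edge (chute x = -105 mm). Two blocks, 14 mm long and 49 mm high, narrow the channel here to a mouth 54 mm wide, open to the front with no sill: shut fingers can come in, a tin cannot get out.
- chute_slot (a point): Upper end of the slot between the lips (chute x = -10, z = +53 mm). From the mouth to here the sides are 53 mm high and carry two aluminium lips, underside 49 and top 53 mm above the floor; the slot between them is 48 mm wide, room for shut fingers. A tin under the lips cannot be lifted; with its centre at chute x = +20 mm or more it is clear of them.
- chute_open (a point): Middle of the floor of the open stretch (chute x = +45 mm), which runs from x = -10 to +100 mm. Here nothing is above and the sides are only 16 mm high, their outer faces 84 mm apart. A stop 30 mm high closes the upper end at x = +100 mm. Beware: a wall cabinet hangs over the back of the counter, front at world x = 0.61 m, underside 0.47 m up.
- tin_jammed: Round dark green tin, 66 mm across, 45 mm high, 0.08 to 0.22 kg, lid fixed. Origin at the centre of its underside, z up its axis. It starts in the chute under the lips, its centre near x = -69 to -49 mm of the chute.
- tin_loose: A second tin of the same shape (66 mm across, 45 mm high, 0.08 to 0.22 kg, lid fixed), origin at the centre of its underside, z up its axis. It starts farther up the chute in the open stretch, centre near x = +30 to +60 mm of the chute, where it blocks the way of the jammed one.
- tray: Fixed low wooden tray, outside 200 x 105 mm, 20 mm high, walls and floor about 6 mm thick, so inside 188 x 93 mm. Origin at the centre of its underside on the counter; x along its length, y across, z up. Two tins stand side by side in it along x.
- jar_tall: Tall glass jar of pebbles, 68 mm across, 202 mm high, loose; origin at the centre of its underside. Bystander.
- vase_blue: Blue carved vase, 67 x 75 mm, 129 mm high, loose; origin at the centre of its underside. Bystander.
- stone_tall: Black faceted vase, 46 x 65 mm, 181 mm high, loose; origin at the centre of its underside. Bystander.
- jar_short: Short glass jar of pebbles, 66 mm across, 127 mm high, loose; origin at the centre of its underside. Bystander.
Not all that is in view belongs to the job. Leave any red look-alike of the tin_jammed alone. What is shaped like the tin_loose but turquoise is not meant.

How it is judged:
On the way, in this order (a step that is already met when the one before it is completed fails the run):
1. the loose tin stands in the tray, let go, while the other is still in the chute (x of tin_loose in the frame of tray between -0.0665 and 0.0665 m and y of tin_loose in the frame of tray between -0.021 and 0.021 m and z of tin_loose in the frame of tray between -0.003 and 0.011 m and angle between tin_loose's own z axis and vertical below 0.08 rad and linear speed of tin_loose below 0.02 m/s and contact force between tin_loose and the fingers below 0.1 N and x of tin_jammed in the frame of chute below 0 m), for 0.2 s.
2. the jammed tin has been pushed up the chute clear of the lips and still rests on its floor (x of tin_jammed in the frame of chute above 0.018 m and z of tin_jammed in the frame of chute between -0.003 and 0.006 m and angle between the z axis of tin_jammed and the z axis of chute, either way round below 0.08 rad), for 0.2 s.
At the end, for the whole second after the job is handed in: both tins stand upright (within 0.08 rad) on the tray's floor inside its walls, at rest and let go (x of tin_jammed in the frame of tray between -0.0665 and 0.0665 m and y of tin_jammed in the frame of tray between -0.021 and 0.021 m and z of tin_jammed in the frame of tray between -0.003 and 0.011 m and angle between each of tin_jammed, tin_loose's own z axis and vertical below 0.08 rad and linear speed of each of tin_jammed, tin_loose below 0.02 m/s and contact force between each of tin_jammed, tin_loose and the fingers below 0.1 N and x of tin_loose in the frame of tray between -0.0665 and 0.0665 m and y of tin_loose in the frame of tray between -0.021 and 0.021 m and z of tin_loose in the frame of tray between -0.003 and 0.011 m); the robot touches nothing.
It fails at once if a tin is tipped over (more than 0.7 rad) (angle between any of tin_jammed, tin_loose's own z axis and vertical above 0.7 rad).
It fails at once if a jar or vase beside the work is shifted by more than 20 mm or knocked over (distance of any of jar_tall, vase_blue, stone_tall, jar_short from where it was at the start of the episode above 0.02 m or angle between any of jar_tall, vase_blue, stone_tall, jar_short's own z axis and vertical above 0.3 rad).
It also fails if it takes over 72 s, if anything falls off the work surface, if the arm or the gripper's body presses on something with over 40 N, if the wrist force passes 120 N, or if a joint passes its speed limit or range.

ROBOT

A 6-joint arm with a two-finger parallel gripper is mounted at the origin on a cart in front of the work surface, level with it; the furniture and walls round the work are solid. World frame = base frame: x ahead of the robot, y to its left, z up, the work surface at z = 0. Lengths are in m, angles in rad, forces in N, time in s.
With the tool pointing down it reaches from about 0.35 to 0.925 m from the base axis. Payload 6.4 kg.
Tool frame: the origin (TCP) lies between the finger pads; the fingertips stand 8 mm ahead of it and the grasp point (between the pads) lies 11 mm behind it; z points along the fingers, y is the line along which they close (so a half turn about z gives the same grasp; the last joint's range is limited). The gripper opens to 94 mm and grips with 3 to 60 N. Pads are 16 mm wide; open, the fingers measure 119 mm over their backs; the gripper's body (75 mm by 177 mm) begins 78 mm behind the grasp point.
Start: joints at [-1.506, 0.245, 1.558, -0, 1.339, -0.174], TCP at [0.154, -0.632, 0.213] pointing down, gripper open.
Joint ranges: [-3.13, 3.13], [-1.02, 2.26], [0.13, 2.54], [-0.95, 4.09], [0.21, 2.88], [-2.74, 2.74]. Speed limits (rad/s): [2.57, 2.57, 3.14, 3.14, 3.14, 3.14].

INTERFACE

Orientations are given as a rotation vector (axis times angle).
In Python, from station import bot gives the robot as it stands. The module is installed in compiled form; this text tells all that it offers.
- The arm moves only by the shell command python3 -m inch 'ROWS' [OPENING] [FORCE]. ROWS is JSON, a list of rows, each an object with "slide": the shift along the tool's x, y, z normalised to -1 to 1, where 1 is 0.5 m, a list of three; "spin": the turn about the tool's z normalised to -1 to 1, where 1 is 360 degrees. In form: [{"slide": [tx, ty, tz], "spin": spin}, ...]. A call has 1 to 20 rows; each row is the pose to reach, as a shift and turn from the pose commanded when the call began, along the tool's axes at that moment, turning the shorter way round; what a row does not reach only later rows make up. A row lasts 1/10 s, in which the tool goes at most 50 mm and 8.59 degrees, less where a joint would pass 70% of its speed; a pose out of reach is approached as far as the arm can. A call with a number of a shift or a turn outside -1 to 1 is refused whole. A call with a gripper value outside its range is refused whole. OPENING is the opening in per cent of the stroke, from 0 (shut) to 100 (fully open), set as the call begins (- or left out, the last holds). The fingers move at their own pace and stop on an object; FORCE is the grip in N (left out, the last holds). Time passes only in rows, so rows that repeat a pose let the fingers close. It gives the time, the measured TCP pose, the force, the opening and the grip force at its end, in the units of the state.
- bot.get_state(): the state, without advancing time (a new reading comes with each control period).
- bot.camera(name): name is "scene" or "top"; returns a dict with "color" (400x640x3 uint8, red, green, blue), "fov_y" (degrees; the focal length in pixels is half the picture's height over the tangent of half this angle, whatever the lens; pixels are square), "cx", "cy" (the principal point, pixels), "rvec" (rotation vector, rad) and "tvec" (3), from world to camera coordinates, as OpenCV has them. Camera axes: x right, y down, z forward; pixel columns grow to the right and rows downward; lengths in m; the calibration is good to about 2 mm. A picture is of the moment at which its call begins. There is no depth.
- bot.job_done(): hands the job in; it is judged then, once.
The state is a dict: "time": time; "joints": joint angles; "qvel": joint speeds; "tau": joint torques, N m; "ee_pos": TCP position; "tcp_rot": TCP orientation; "force": force on the tool from outside, world axes, zero at the start; "wrist_torque": the same for the moment, N m; "gripper_width": finger opening in m; "finger_force": force on a finger pad.
Only numpy, scipy, OpenCV 4.12 (cv2) and the standard library are available. Lean on these libraries where they do the work, as an engineer would, in place of code of your own. Each camera call takes 0.05 s, during which the arm holds its last target. There are 200 camera calls.

## Working session

There is one attempt and no reset: what is moved stays moved. The work goes in short steps, Python scripts to look and compute and a shell command to move; the robot and the scene stay as the last step left them, time stands still between calls to the robot, and variables do not carry over. Pictures are saved under pics/ and viewed, at most 13 in all, crops included, and the job is handed in when it is done.

```bash
mkdir -p pics; cat > h.py <<'E'
import numpy as np, cv2
from station import bot
def cam(name):
    c=bot.camera(name); f=200/np.tan(np.radians(c["fov_y"]/2))
    K=np.array([[f,0,c["cx"]],[0,f,c["cy"]],[0,0,1]]); R=cv2.Rodrigues(np.array(c["rvec"],float))[0]
    return c["color"],K,R,np.array(c["tvec"],float)
def proj(P,K,R,t):
    return cv2.projectPoints(np.array(P,float).reshape(-1,1,3),cv2.Rodrigues(R)[0],t,K,None)[0].reshape(-1,2)
def ray(px,K,R,t,z):
    d=R.T@np.linalg.inv(K)@np.array([px[0],px[1],1.]); o=-R.T@t
    return o+d*(z-o[2])/d[2]
E
python3 - <<'E'
from h import *
for n in("scene","top"):
    im,K,R,t=cam(n); cv2.imwrite(f"pics/{n}0.png",im[:,:,::-1]); print(n,K[0,0],K[:2,2],-R.T@t,R[2])
s=bot.get_state(); print(s)
E
```

```text
scene 382.6731733865671 [325.87135536 192.41646821] [0.1289994  0.51385586 0.74888413] [ 0.3576015 -0.7026417 -0.6151551]
top 433.23226654127905 [317.17175814 197.56906915] [ 0.33376591 -0.23150727  1.07420268] [ 0.17320649 -0.00421196 -0.98487653]
{'time': 0.1, 'joints': array([-1.50610509e+00,  2.45726734e-01,  1.55888053e+00, -3.32362752e-05,
        1.33869096e+00, -1.74099175e-01]), 'qvel': array([ 0.00029074, -0.00106445, -0.00230656,  0.00074253,  0.0014062 ,
        0.00109429]), 'tau': array([-6.40679609e-04, -4.16917598e+01, -3.15524483e+01,  6.86863787e-02,
        3.10228171e-02, -4.73132309e-05]), 'ee_pos': array([ 0.15370611, -0.63102617,  0.21247296]), 'tcp_rot': array([-3.11753312e+00, -3.74009471e-01, -9.57112237e-05]), 'force': array([ 0.05460452, -1.1347702 ,  0.29104513]), 'wrist_torque': array([ 0.03327886, -0.00150003,  0.02142512]), 'finger_force': 0.0, 'gripper_width': 0.09415290157122531}
```

View pics/scene0.png

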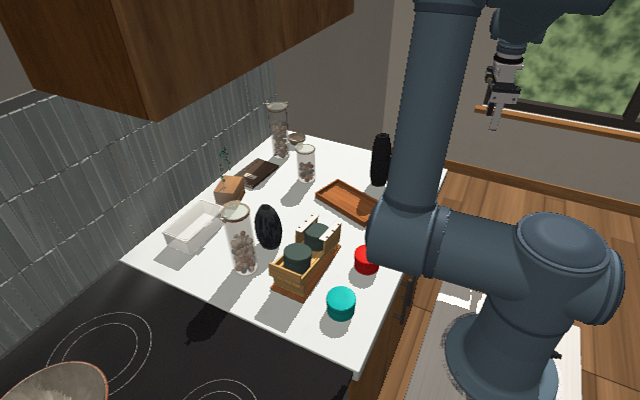

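View pics/top0.png

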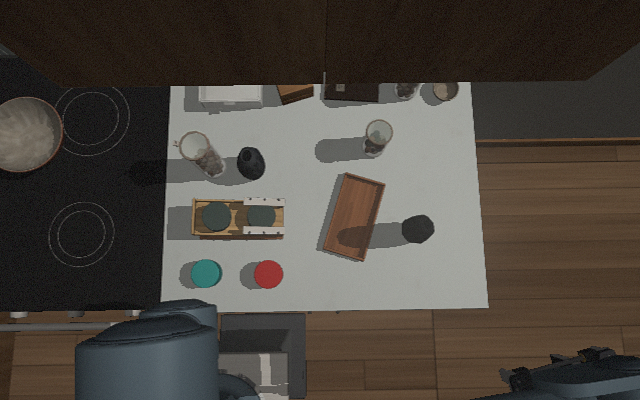

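The scene view shows the chute with two dark green tins at about (297,258) and (317,236), and the tray at (347,200). In the top view, the loose tin is at (216,216), the jammed one is under the lips at (261,216), and the tray is at (354,217). The look-alikes are turquoise (206,273) and red (268,274), both standing on the counter. The dark green pair in the chute fits the description. I'll confirm that in one enlarged crop.

```bash
python3 - <<'E'
from h import *
im=cv2.imread("pics/top0.png")[110:290,170:440]
im=cv2.convertScaleAbs(im,alpha=1.6,beta=15)
im=cv2.resize(im,(780,520),interpolation=cv2.INTER_CUBIC)
for x in range(180,440,20): cv2.putText(im,str(x),(int((x-170)*2.889),10),0,.35,(0,0,255)); cv2.line(im,(int((x-170)*2.889),12),(int((x-170)*2.889),18),(0,0,255))
for y in range(120,290,20): cv2.putText(im,str(y),(0,int((y-110)*2.889)),0,.35,(0,0,255))
cv2.imwrite("pics/crop1.png",im)
E
```

```text
(no output)
```

View pics/crop1.png

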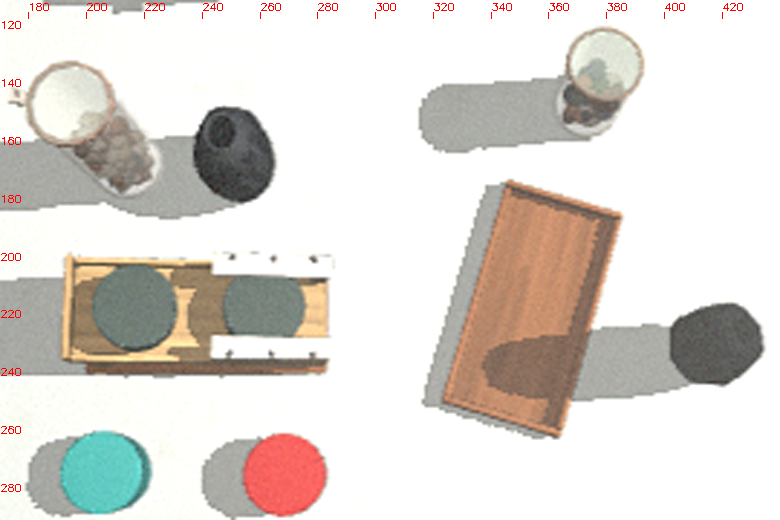

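The crop confirms it. In full-image pixels, the two dark green tins are in the chute: loose at (216,216) and jammed between white lips at (261,216). Turquoise (205,273) and red (268,274) stand outside on the counter. The tray is tilted, with corners near (346,173), (385,184), (363,261) and (323,249). Next I'll fit the poses.

```bash
cat > fit.py <<'E'
from h import *
from scipy.optimize import least_squares
from scipy.spatial.transform import Rotation as Ro
im,K,R,t=cam("top")
u=lambda a:np.array([170+(a[0]+.5)/2.889-.5,110+(a[1]+.5)/2.889-.5])
T=[(u((509,181)),(.1,-.0525)),(u((621,214)),(.1,.0525)),(u((558,437)),(-.1,.0525)),(u((443,403)),(-.1,-.0525))]
# chute
def chute(p,P):
    return (Ro.from_euler("z",p[2])*Ro.from_euler("y",-np.radians(10))).apply(P)+[p[0],p[1],.046]
C=[((211,275),(-10,24,53)),((213,253),(-10,42,53)),((211,337),(-10,-24,53)),((209,358),(-10,-42,53)),
   ((331,254),(-105,42,53)),((331,276),(-105,24,53)),((328,336),(-105,-24,53)),((328,357),(-105,-42,53))]
if __name__=="__main__":
    best=None
    for s in(1,-1):
        def f(p):
            c,sn=np.cos(p[2]),np.sin(p[2])
            return (proj([[p[0]+c*q[0]-sn*s*q[1],p[1]+sn*q[0]+c*s*q[1],.02] for _,q in T],K,R,t)-[a for a,_ in T]).ravel()
        r=least_squares(f,[.35,-.33,-.2]); print("tray",s,r.x,np.degrees(r.x[2]),abs(r.fun).max())
    U=np.array([u(a) for a,_ in C]); P=np.array([b for _,b in C])/1000
    # image up is +x; chute x = +y => chute y = -x: flip so that upper lip (image) is y=-42
    for s in(1,-1):
        Q=P*[1,s,1]
        r=least_squares(lambda p:(proj(chute(p,Q),K,R,t)-U).ravel(),[.4,-.1,np.pi/2]); print("chute",s,r.x,np.degrees(r.x[2]),abs(r.fun).max())
        if best is None or r.cost<best.cost: best=r
    p=best.x; np.save("chute.npy",p)
    for n,c in(("loose",(134,307)),("jam",(264,307))):
        r=least_squares(lambda q:proj(chute(p,np.array([[q[0],q[1],.045]])),K,R,t)[0]-u(c),[0,0]); print(n,r.x)
    for n,z,c in(("tall",.202,(70,103)),("short",.127,(604,64)),("black1",.12,(234,153)),("black2",.15,(716,343)),("turq",.045,(104,472)),("red",.045,(285,474))):
        print(n,ray(u(c),K,R,t,z))
    for n,P in(("open",(.045,0,0)),("slot",(-.01,0,.053)),("mouth",(-.105,0,0))): print(n,chute(p,np.array([P])))
E
python3 fit.py
```

```text
tray 1 [ 0.47320029 -0.32599677 -0.30297114] -17.358967571346575 40.84002370989634
tray -1 [ 0.4722506  -0.3261976  -0.30698846] -17.58914316902335 1.0089976597387817
chute 1 [ 0.46174451 -0.04629075  1.66889771] 95.62079504201509 37.942509228985244
chute -1 [ 0.46743687 -0.0459689   1.56874963] 89.88273286770179 0.8367289309398984
loose [0.04876573 0.00135282]
jam [-0.05257021  0.00019823]
tall [0.6014132  0.02048496 0.202     ]
short [ 0.65068886 -0.37815778  0.127     ]
black1 [ 0.58409436 -0.08591721  0.12      ]
black2 [ 0.42635814 -0.44923407  0.15      ]
turq [0.33908799 0.02742617 0.045     ]
red [ 0.33542909 -0.11910067  0.045     ]
open [[ 0.46752757 -0.00165264  0.05381417]]
slot [[ 0.46739787 -0.06502029  0.09645833]]
mouth [[ 0.46722523 -0.14937349  0.02776694]]
```

```bash
cat > go.py <<'E'
# go.py x y z closing_angle_deg -> slide, spin from the present pose
import sys,numpy as np
from station import bot
from scipy.spatial.transform import Rotation as Ro
s=bot.get_state(); R=Ro.from_rotvec(s["tcp_rot"]); y=R.apply([0,1,0])
a=np.degrees(np.arctan2(y[1],y[0])); g=list(map(float,sys.argv[1:]))
d=R.inv().apply(np.array(g[:3])-s["ee_pos"])/.5
sp=-((g[3]-a+90)%180-90)/360
print("t %.1f pos"%s["time"],s["ee_pos"].round(4),"closing %.1f"%a,"w %.4f f"%s["gripper_width"],s["force"].round(1)); print("slide",d.round(4),"spin %.4f"%sp)
E
python3 go.py .466 -.004 .32 -40
```

```text
t 0.1 pos [ 0.1537 -0.6311  0.2126] closing -76.3 w 0.0941 f [-0.8  0.1  0.8]
slide [ 0.9036 -1.0712 -0.213 ] spin -0.1009
```

```bash
python3 -m inch '[{"slide":[0,0,-0.1],"spin":0},{"slide":[0,0,-0.215],"spin":0},{"slide":[0.45,-0.535,-0.215],"spin":0},{"slide":[0.45,-0.535,-0.215],"spin":0},{"slide":[0.45,-0.535,-0.215],"spin":0},{"slide":[0.45,-0.535,-0.215],"spin":-0.1},{"slide":[0.45,-0.535,-0.215],"spin":-0.1},{"slide":[0.45,-0.535,-0.215],"spin":-0.1},{"slide":[0.45,-0.535,-0.215],"spin":-0.1},{"slide":[0.45,-0.535,-0.215],"spin":-0.1},{"slide":[0.45,-0.535,-0.215],"spin":-0.1},{"slide":[0.45,-0.535,-0.215],"spin":-0.1}]' 100 20; python3 go.py .466 -.004 .32 -40
```

```text
time: 1.35
ee_pos: [0.3087, -0.3191, 0.3208]
tcp_rot: [-2.852, -1.317, 0.0]
force: [0.1, -0.5, -0.3]
gripper_width: 0.0939
finger_force: 0.0
t 1.4 pos [ 0.3087 -0.3191  0.3208] closing -40.4 w 0.0939 f [ 0.1 -0.5 -0.3]
slide [ 0.6837 -0.1692  0.0015] spin -0.0012
```

```bash
python3 -m inch '[{"slide":[0.684,-0.169,0],"spin":0},{"slide":[0.684,-0.169,0],"spin":0},{"slide":[0.684,-0.169,0],"spin":0},{"slide":[0.684,-0.169,0],"spin":0},{"slide":[0.684,-0.169,0],"spin":0},{"slide":[0.684,-0.169,0],"spin":0},{"slide":[0.684,-0.169,0],"spin":0},{"slide":[0.684,-0.169,0],"spin":0},{"slide":[0.684,-0.169,0],"spin":0},{"slide":[0.684,-0.169,0],"spin":0}]' 100 20; python3 go.py .466 -.004 .15 -40
python3 - <<'E'
from h import *
a,K,R,t=cam("scene")
b,*_=cam("top")
a=cv2.resize(a[60:300,180:440],(400,369));b=cv2.resize(b[90:310,150:450],(400,293))
im=np.zeros((369,800,3),np.uint8); im[:,:400]=a; im[:293,400:]=b
cv2.imwrite("pics/over.png",im[:,:,::-1])
E
```

```text
time: 2.35
ee_pos: [0.4659, -0.0046, 0.3206]
tcp_rot: [-2.853, -1.315, 0.001]
force: [0.3, 0.3, 0.2]
gripper_width: 0.094
finger_force: 0.0
t 2.4 pos [ 0.4659 -0.0046  0.3206] closing -40.5 w 0.0940 f [0.3 0.3 0.2]
slide [ 0.0014 -0.0005  0.3412] spin -0.0014
```

View pics/over.png

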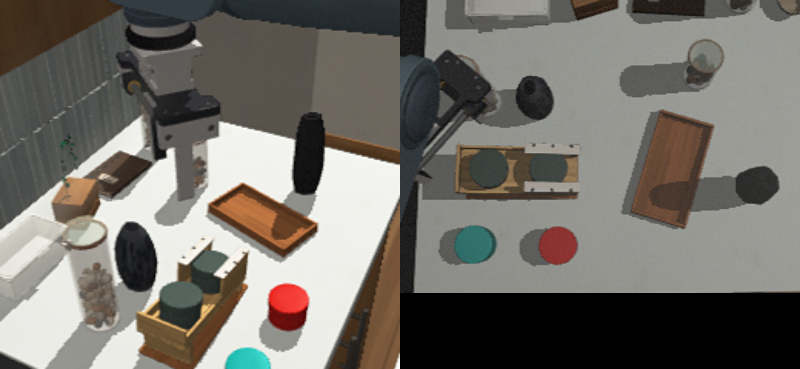

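The gripper hangs open above the chute. The body's long side lies along the closing line, and the jars are all standing. I'll check numerically that the fingers project where the state says, then go down.

```bash
python3 - <<'E'
from h import *
for n,o,s in(("scene",(180,60),400/260),("top",(150,90),400/300)):
    a,K,R,t=cam(n)
    c,sn=np.cos(np.radians(-40)),np.sin(np.radians(-40))
    P=[[.466+k*.0535*c,-.0046+k*.0535*sn,.3126] for k in(1,-1)]
    print(n,(proj(P,K,R,t)-o)*s)
E
python3 -m inch '[{"slide":[0,0,0.1],"spin":0},{"slide":[0,0,0.2],"spin":0},{"slide":[0,0,0.3],"spin":0},{"slide":[0,0,0.341],"spin":0},{"slide":[0,0,0.341],"spin":0},{"slide":[0,0,0.341],"spin":0}]' 90 20; python3 go.py .466 -.004 .088 -40
python3 - <<'E'
from h import *
a,K,R,t=cam("scene")
cv2.imwrite("pics/near1.png",cv2.resize(a[180:310,220:380],(800,600))[:,:,::-1])
E
```

```text
scene [[159.81254572 156.51372385]
 [187.90698445 200.87093267]]
top [[ 77.38072908 116.72147674]
 [ 23.55342973 177.88726321]]
time: 3.15
ee_pos: [0.4665, -0.0037, 0.1514]
tcp_rot: [2.851, 1.318, 0.001]
force: [0.6, -1.0, 0.6]
gripper_width: 0.0843
finger_force: 0.0
t 3.1 pos [ 0.4665 -0.0037  0.1514] closing -40.4 w 0.0843 f [ 0.6 -1.   0.6]
slide [-0.0012 -0.0005  0.1269] spin -0.0011
```

View pics/near1.png

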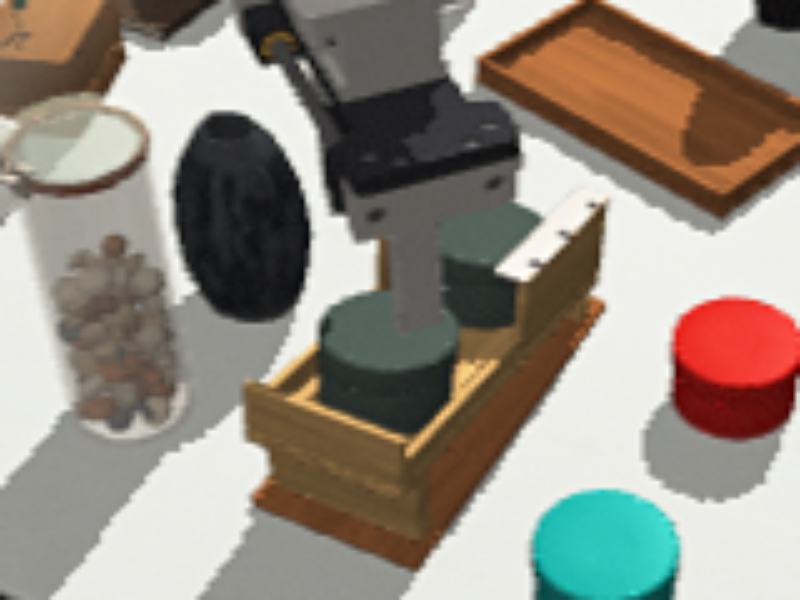

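The crop shows the near finger above the loose tin's lid (lid centre at about scene px (297.6,252.1)). The tall jar stands clear to the left. I'll cross-check the lid position with this view.

```bash
python3 - <<'E'
from h import *
import fit
a,K,R,t=cam("scene"); p=np.load("chute.npy")
print("lid scene",ray((220+388.5/5,180+333/4.615),K,R,t,.0988),"expected",fit.chute(p,np.array([[.0488,.0014,.045],[.0488,.0014,.036]])))
print("jam lid", ray((220+490/5,180+235/4.615),K,R,t,.081),fit.chute(p,np.array([[-.0526,0,.045]])))
E
```

```text
lid scene [ 4.65414208e-01 -3.00964631e-04  9.88000000e-02] expected [[ 0.46611924 -0.00572167  0.09879038]
 [ 0.46612244 -0.00415884  0.08992711]]
jam lid [ 0.46478549 -0.09962616  0.081     ] [[ 0.46731485 -0.10558383  0.08118245]]
```

```bash
python3 -m inch '[{"slide":[-0.001,-0.002,0.05],"spin":0},{"slide":[-0.001,-0.002,0.09],"spin":0},{"slide":[-0.001,-0.002,0.127],"spin":0},{"slide":[-0.001,-0.002,0.127],"spin":0},{"slide":[-0.001,-0.002,0.127],"spin":0}]' 90 20; python3 -m inch '[{"slide":[0,0,0],"spin":0},{"slide":[0,0,0],"spin":0},{"slide":[0,0,0],"spin":0},{"slide":[0,0,0],"spin":0},{"slide":[0,0,0],"spin":0},{"slide":[0,0,0],"spin":0},{"slide":[0,0,0],"spin":0},{"slide":[0,0,0],"spin":0}]' 0 20
```

```text
time: 3.8
ee_pos: [0.4658, -0.0029, 0.0883]
tcp_rot: [2.85, 1.319, 0.002]
force: [-0.1, 0.7, -0.2]
gripper_width: 0.0847
finger_force: 0.0
time: 4.6
ee_pos: [0.466, -0.0031, 0.0882]
tcp_rot: [2.849, 1.319, 0.003]
force: [0.4, -0.9, 5.9]
gripper_width: 0.0654
finger_force: 20.0
```

Gripped at 65 mm. I'll lift slowly, then head for the near slot of the tray.

```bash
python3 -m inch '[{"slide":[0,0,-0.01],"spin":0},{"slide":[0,0,-0.025],"spin":0},{"slide":[0,0,-0.05],"spin":0},{"slide":[0,0,-0.1],"spin":0},{"slide":[0,0,-0.2],"spin":0},{"slide":[0,0,-0.3],"spin":0},{"slide":[0,0,-0.4],"spin":0},{"slide":[0,0,-0.4],"spin":0},{"slide":[0,0,-0.4],"spin":0}]'; python3 go.py .4226 -.310 .30 -40
python3 - <<'E'
from h import *
a,K,R,t=cam("scene"); cv2.imwrite("pics/lift1.png",cv2.resize(a[40:300,180:440],(600,600))[:,:,::-1])
E
```

```text
time: 5.5
ee_pos: [0.4651, -0.0027, 0.2884]
tcp_rot: [2.849, 1.319, 0.003]
force: [-0.8, -0.3, -2.5]
gripper_width: 0.0652
finger_force: 19.9
t 5.5 pos [ 0.4651 -0.0027  0.2884] closing -40.3 w 0.0652 f [-0.8 -0.3 -2.5]
slide [-0.5236  0.3327 -0.023 ] spin -0.0009
```

View pics/lift1.png

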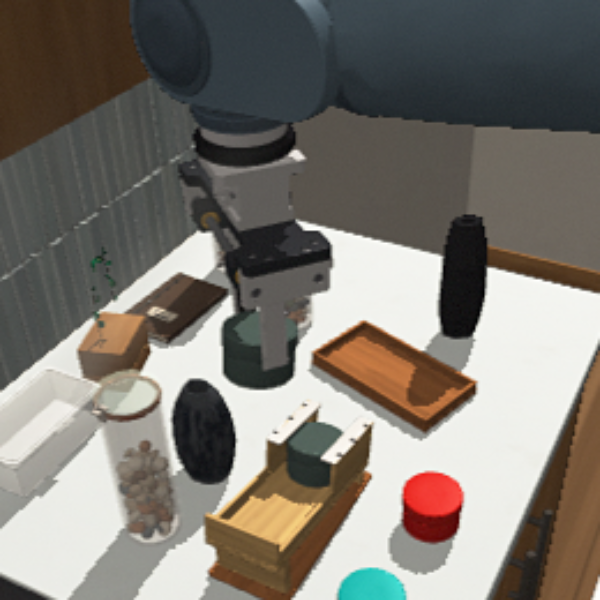

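The tin is held nearly level, and the chute's open stretch is empty. Next is the tray.

```bash
python3 -m inch '[{"slide":[-0.524,0.333,-0.023],"spin":0},{"slide":[-0.524,0.333,-0.023],"spin":0},{"slide":[-0.524,0.333,-0.023],"spin":0},{"slide":[-0.524,0.333,-0.023],"spin":0},{"slide":[-0.524,0.333,-0.023],"spin":0},{"slide":[-0.524,0.333,-0.023],"spin":0},{"slide":[-0.524,0.333,-0.023],"spin":0},{"slide":[-0.524,0.333,-0.023],"spin":0},{"slide":[-0.524,0.333,-0.023],"spin":0},{"slide":[-0.524,0.333,0.1],"spin":0},{"slide":[-0.524,0.333,0.2],"spin":0},{"slide":[-0.524,0.333,0.3],"spin":0},{"slide":[-0.524,0.333,0.36],"spin":0},{"slide":[-0.524,0.333,0.36],"spin":0},{"slide":[-0.524,0.333,0.36],"spin":0}]'; python3 go.py .4226 -.310 .041 -40
python3 - <<'E'
from h import *
a,K,R,t=cam("scene"); cv2.imwrite("pics/place1.png",cv2.resize(a[110:270,270:430],(600,600))[:,:,::-1])
E
```

```text
time: 7.05
ee_pos: [0.4228, -0.309, 0.1075]
tcp_rot: [-2.849, -1.322, 0.0]
force: [0.9, -0.1, -1.1]
gripper_width: 0.0653
finger_force: 19.9
t 7.0 pos [ 0.4228 -0.309   0.1075] closing -40.2 w 0.0653 f [ 0.9 -0.1 -1.1]
slide [-0.0019  0.0012  0.1329] spin -0.0006
```

View pics/place1.png

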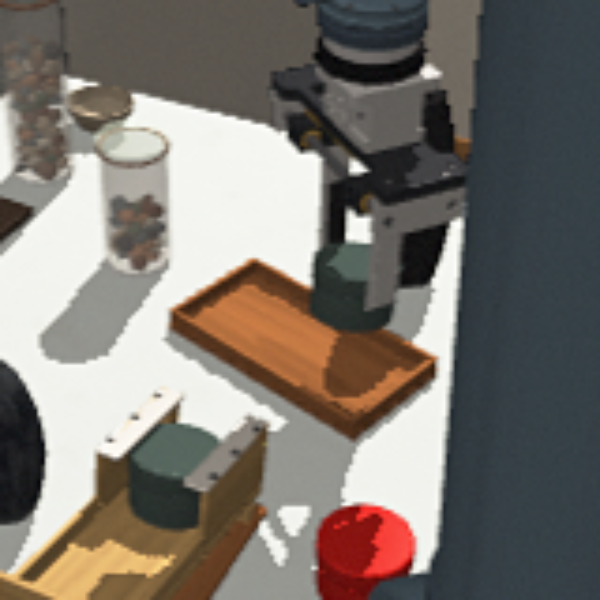

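The tin hangs over the near (right) half of the tray, and the black vase stands clear behind. I'll lower it gently and release.

```bash
python3 -m inch '[{"slide":[0,0,0.06],"spin":0},{"slide":[0,0,0.11],"spin":0},{"slide":[0,0,0.12],"spin":0},{"slide":[0,0,0.124],"spin":0},{"slide":[0,0,0.128],"spin":0},{"slide":[0,0,0.131],"spin":0},{"slide":[0,0,0.131],"spin":0},{"slide":[0,0,0.131],"spin":0}]' - 8; python3 -m inch '[{"slide":[0,0,0],"spin":0},{"slide":[0,0,0],"spin":0},{"slide":[0,0,0],"spin":0},{"slide":[0,0,0],"spin":0},{"slide":[0,0,0],"spin":0}]' 85 8
```

```text
time: 7.9
ee_pos: [0.4238, -0.311, 0.0436]
tcp_rot: [2.848, 1.318, 0.003]
force: [2.1, 3.1, 6.6]
gripper_width: 0.0656
finger_force: 8.0
time: 8.4
ee_pos: [0.4222, -0.3103, 0.0414]
tcp_rot: [-2.851, -1.32, 0.0]
force: [-0.3, -0.0, -0.1]
gripper_width: 0.0799
finger_force: 0.0
```

```bash
python3 -m inch '[{"slide":[0,0,-0.05],"spin":0},{"slide":[0,0,-0.1],"spin":0},{"slide":[0,0,-0.2],"spin":0},{"slide":[0,0,-0.3],"spin":0},{"slide":[0,0,-0.3],"spin":0},{"slide":[0,0,-0.3],"spin":0}]' 85 8; python3 go.py .4672 -.185 .18 90
python3 - <<'E'
from h import *
a,K,R,t=cam("top"); cv2.imwrite("pics/tray1.png",cv2.resize(cv2.convertScaleAbs(a[150:290,180:410],alpha=1.4),(800,487))[:,:,::-1])
E
```

```text
time: 9.0
ee_pos: [0.4228, -0.3108, 0.1927]
tcp_rot: [2.848, 1.319, 0.001]
force: [-0.9, -0.5, -0.5]
gripper_width: 0.0798
finger_force: 0.0
t 9.0 pos [ 0.4228 -0.3108  0.1927] closing -40.3 w 0.0798 f [-0.9 -0.5 -0.5]
slide [ 0.2493 -0.095   0.025 ] spin 0.1380
```

View pics/tray1.png

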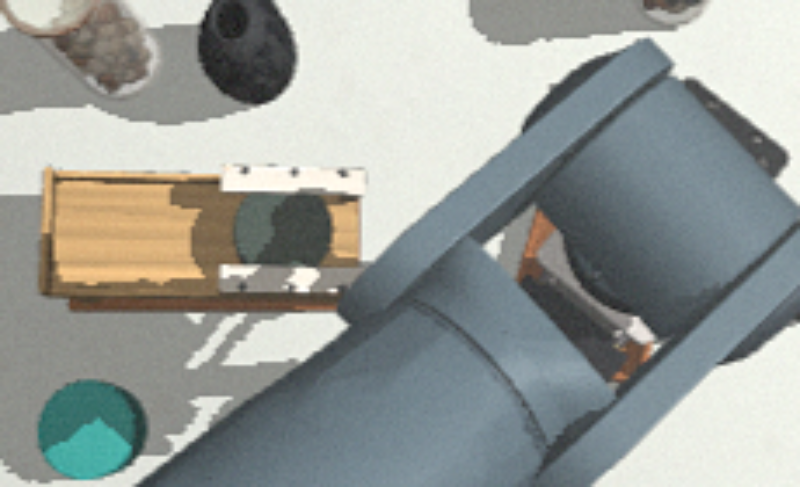

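The arm hides the tray, but the chute is empty uphill of the jammed tin, which is still at about px (261,216). I'll shut the fingers and go in front of the mouth.

```bash
python3 -m inch '[{"slide":[0.249,-0.095,0.025],"spin":0.138},{"slide":[0.249,-0.095,0.025],"spin":0.138},{"slide":[0.249,-0.095,0.025],"spin":0.138},{"slide":[0.249,-0.095,0.025],"spin":0.138},{"slide":[0.249,-0.095,0.025],"spin":0.138},{"slide":[0.249,-0.095,0.025],"spin":0.138},{"slide":[0.249,-0.095,0.025],"spin":0.138},{"slide":[0.249,-0.095,0.025],"spin":0.138}]' 0 8; python3 go.py .4672 -.185 .068 90
cat > seg.py <<'E'
from h import *
from scipy.optimize import least_squares
def blobs(n):
    im,K,R,t=cam(n); a=im.astype(int); r,g,b=a[...,0],a[...,1],a[...,2]
    m=((g-r>6)&(g>=b-2)&(g<120)&(g>25)).astype(np.uint8); m=cv2.morphologyEx(m,cv2.MORPH_OPEN,np.ones((3,3)))
    k,l,s,c=cv2.connectedComponentsWithStats(m)
    return [(s[i][:5].tolist(),c[i].round(1)) for i in range(1,k) if s[i][4]>100],K,R,t
if __name__=="__main__":
    for n in("top","scene"):
        B,K,R,t=blobs(n); print(n)
        for s,c in B: print(s,c,ray(c,K,R,t,.05).round(4))
E
python3 seg.py
```

```text
time: 9.85
ee_pos: [0.4658, -0.1841, 0.1773]
tcp_rot: [-3.14, -0.005, 0.004]
force: [0.9, -0.4, 1.0]
gripper_width: 0.0195
finger_force: 0.0
t 9.8 pos [ 0.4658 -0.1841  0.1773] closing -89.8 w 0.0195 f [ 0.9 -0.4  1. ]
slide [0.0034 0.0023 0.2185] spin 0.0005
top
scene
[613, 81, 21, 19, 236] [624.3  89.3] [-0.3272 -1.5299  0.05  ]
[353, 193, 21, 14, 246] [363.  199.3] [ 0.4239 -0.3023  0.05  ]
[305, 223, 22, 18, 204] [315.9 229.4] [ 0.488  -0.1308  0.05  ]
[327, 306, 28, 16, 294] [340.3 313.8] [0.3219 0.0748 0.05  ]
```

```bash
python3 -m inch '[{"slide":[0.003,0.002,0.1],"spin":0},{"slide":[0.003,0.002,0.18],"spin":0},{"slide":[0.003,0.002,0.2185],"spin":0},{"slide":[0.003,0.002,0.2185],"spin":0},{"slide":[0.003,0.002,0.2185],"spin":0}]' 0 8; python3 go.py .4672 -.155 .068 90
```

```text
time: 10.45
ee_pos: [0.4683, -0.1858, 0.0701]
tcp_rot: [3.142, 0.001, 0.0]
force: [1.6, -0.1, 0.2]
gripper_width: 0.0006
finger_force: 0.0
t 10.4 pos [ 0.4683 -0.1858  0.0701] closing -90.0 w 0.0006 f [ 1.6 -0.1  0.2]
slide [-0.0022 -0.0616  0.0042] spin 0.0001
```

```bash
python3 -m inch '[{"slide":[-0.001,-0.03,0.004],"spin":0},{"slide":[-0.001,-0.05,0.004],"spin":0},{"slide":[-0.001,-0.06,0.004],"spin":0},{"slide":[-0.001,-0.067,0.004],"spin":0},{"slide":[-0.001,-0.074,0.004],"spin":0},{"slide":[-0.001,-0.08,0.004],"spin":0},{"slide":[-0.001,-0.086,0.004],"spin":0},{"slide":[-0.001,-0.092,0.004],"spin":0},{"slide":[-0.001,-0.098,0.004],"spin":0},{"slide":[-0.001,-0.104,0.004],"spin":0},{"slide":[-0.001,-0.11,0.004],"spin":0}]' 0 8; python3 go.py .4672 -.07 .068 90
python3 - <<'E'
from h import *
a,K,R,t=cam("scene"); cv2.imwrite("pics/push1.png",cv2.resize(a[200:300,250:370],(720,600))[:,:,::-1])
E
```

```text
time: 11.55
ee_pos: [0.4677, -0.1305, 0.0678]
tcp_rot: [3.141, -0.0, 0.0]
force: [-0.2, -4.5, 3.6]
gripper_width: 0.0006
finger_force: 2.0
t 11.6 pos [ 0.4677 -0.1305  0.0678] closing -90.0 w 0.0006 f [-0.2 -4.5  3.6]
slide [-0.001  -0.1209 -0.0005] spin -0.0000
```

View pics/push1.png

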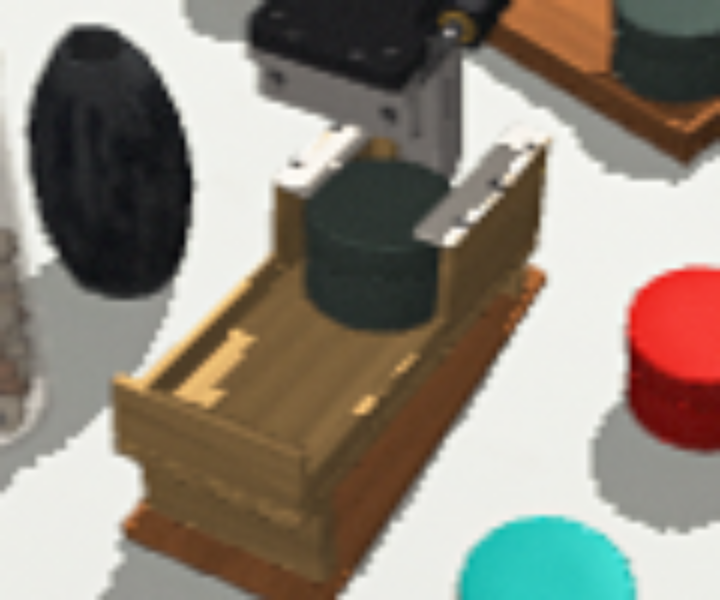

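The finger pushes through the mouth at 4.5 N with the tin flat on the floor: lid centre at about scene px (313,234), moving up the chute. The loose tin stands in the tray at top right. I'll keep pushing.

```bash
python3 -m inch '[{"slide":[-0.001,-0.007,0],"spin":0},{"slide":[-0.001,-0.014,0],"spin":0},{"slide":[-0.001,-0.021,0],"spin":0},{"slide":[-0.001,-0.028,0],"spin":0},{"slide":[-0.001,-0.035,0],"spin":0},{"slide":[-0.001,-0.042,0],"spin":0},{"slide":[-0.001,-0.049,0],"spin":0},{"slide":[-0.001,-0.056,0],"spin":0},{"slide":[-0.001,-0.063,0],"spin":0},{"slide":[-0.001,-0.07,0],"spin":0},{"slide":[-0.001,-0.077,0],"spin":0},{"slide":[-0.001,-0.084,0],"spin":0},{"slide":[-0.001,-0.091,0],"spin":0},{"slide":[-0.001,-0.098,0],"spin":0},{"slide":[-0.001,-0.105,0],"spin":0},{"slide":[-0.001,-0.112,0],"spin":0},{"slide":[-0.001,-0.119,0],"spin":0},{"slide":[-0.001,-0.124,0],"spin":0},{"slide":[-0.001,-0.124,0],"spin":0}]' 0 8; python3 go.py .4672 -.13 .068 90
```

```text
time: 13.5
ee_pos: [0.467, -0.068, 0.0675]
tcp_rot: [-3.141, -0.0, 0.0]
force: [0.3, -2.5, 0.9]
gripper_width: 0.0004
finger_force: 1.1
t 13.5 pos [ 0.467  -0.068   0.0675] closing -90.0 w 0.0004 f [ 0.3 -2.5  0.9]
slide [ 0.0004  0.124  -0.001 ] spin 0.0000
```

```bash
python3 -m inch '[{"slide":[0,0.01,0],"spin":0},{"slide":[0,0.05,0],"spin":0},{"slide":[0,0.05,-0.1],"spin":0},{"slide":[0,0.05,-0.2],"spin":0},{"slide":[0,0.05,-0.3],"spin":0},{"slide":[0,0.15,-0.35],"spin":0},{"slide":[0,0.25,-0.35],"spin":0},{"slide":[0,0.25,-0.35],"spin":0},{"slide":[0,0.25,-0.35],"spin":0}]' 0 8; 
python3 - <<'E'
from h import *
import fit
p=np.load("chute.npy"); out=[]
th=np.linspace(0,2*np.pi,40)
for n,b in(("scene",(250,200,110,100)),("top",(180,170,110,100))):
    a,K,R,t=cam(n); x,y,w,h=b
    im=cv2.resize(cv2.convertScaleAbs(a,alpha=1.5)[y:y+h,x:x+w],(400,364))
    for c,col in((.02,(255,0,0)),(.03,(255,255,0))):
        q=(proj(fit.chute(p,np.c_[c+.033*np.cos(th),.033*np.sin(th),0*th+.045]),K,R,t)-[x,y]+.5)*3.64
        cv2.polylines(im,[q.astype(int)],True,col,1)
    out.append(im)
cv2.imwrite("pics/push2.png",np.hstack(out)[:,:,::-1])
E
```

```text
time: 14.4
ee_pos: [0.4664, -0.1939, 0.2415]
tcp_rot: [-3.139, 0.004, 0.003]
force: [0.2, -0.4, -0.9]
gripper_width: 0.0003
finger_force: 0.0
```

View pics/push2.png

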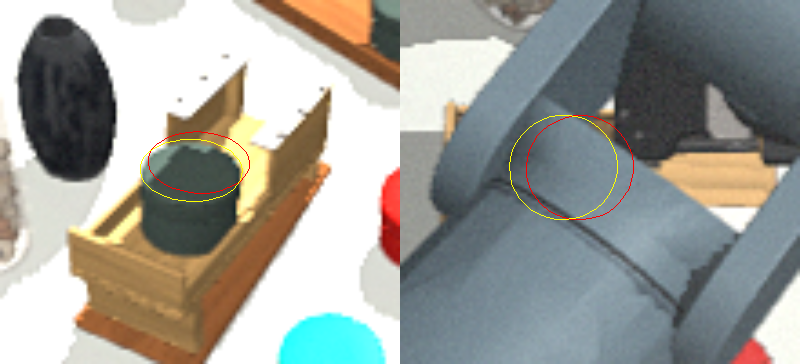

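In the scene half, the tin lies flat in the open stretch, with its lid centred at about crop (191,170). That sits on the yellow x = +30 mm outline, clear of the lips. In the top half the arm covers it. I'll move over it with closing angle -20°, which keeps the gripper away from the lips and the tall jar.

```bash
python3 go.py .4665 -.022 .2415 -20; python3 -m inch '[{"slide":[0,-0.344,0],"spin":-0.194},{"slide":[0,-0.344,0],"spin":-0.194},{"slide":[0,-0.344,0],"spin":-0.194},{"slide":[0,-0.344,0],"spin":-0.194},{"slide":[0,-0.344,0],"spin":-0.194},{"slide":[0,-0.344,0],"spin":-0.194},{"slide":[0,-0.344,0],"spin":-0.194},{"slide":[0,-0.344,0],"spin":-0.194},{"slide":[0,-0.344,0],"spin":-0.194},{"slide":[0,-0.344,0],"spin":-0.194},{"slide":[0,-0.344,0],"spin":-0.194}]' 88 20;python3 go.py .4665 -.022 .0835 -20; python3 seg.py
```

```text
t 14.6 pos [ 0.4666 -0.192   0.2414] closing -89.9 w 0.0003 f [-0.3  0.1 -0.3]
slide [ 1.000e-04 -3.401e-01  6.000e-04] spin -0.1943
time: 15.65
ee_pos: [0.4669, -0.021, 0.2425]
tcp_rot: [-2.577, -1.796, 0.0]
force: [0.3, 0.7, 0.2]
gripper_width: 0.0816
finger_force: 0.0
t 15.7 pos [ 0.4669 -0.021   0.2425] closing -20.2 w 0.0816 f [0.3 0.7 0.2]
slide [-0.0021  0.      0.318 ] spin -0.0006
top
[190, 259, 33, 29, 713] [205.9 273.3] [0.3385 0.0256 0.05  ]
scene
[353, 193, 21, 14, 251] [362.9 199.3] [ 0.4242 -0.3021  0.05  ]
[289, 239, 27, 19, 390] [301.8 248. ] [ 0.4885 -0.0557  0.05  ]
[327, 306, 28, 16, 295] [340.2 313.8] [0.3221 0.0749 0.05  ]
```

```bash
python3 -m inch '[{"slide":[-0.001,0,0.1],"spin":0},{"slide":[-0.001,0,0.2],"spin":0},{"slide":[-0.001,0,0.26],"spin":0},{"slide":[-0.001,0,0.3],"spin":0},{"slide":[-0.001,0,0.318],"spin":0},{"slide":[-0.001,0,0.318],"spin":0},{"slide":[-0.001,0,0.318],"spin":0}]' 88 20; python3 -m inch '[{"slide":[0,0,0],"spin":0},{"slide":[0,0,0],"spin":0},{"slide":[0,0,0],"spin":0},{"slide":[0,0,0],"spin":0},{"slide":[0,0,0],"spin":0},{"slide":[0,0,0],"spin":0},{"slide":[0,0,0],"spin":0},{"slide":[0,0,0],"spin":0}]' 0 20
```

```text
time: 16.45
ee_pos: [0.4679, -0.0223, 0.0848]
tcp_rot: [2.575, 1.797, 0.002]
force: [0.2, 0.2, 0.6]
gripper_width: 0.0828
finger_force: 0.0
time: 17.25
ee_pos: [0.4675, -0.0222, 0.0846]
tcp_rot: [2.575, 1.798, 0.001]
force: [-1.9, 0.8, 6.3]
gripper_width: 0.0647
finger_force: 20.0
```

```bash
python3 -m inch '[{"slide":[0,0,-0.01],"spin":0},{"slide":[0,0,-0.025],"spin":0},{"slide":[0,0,-0.05],"spin":0},{"slide":[0,0,-0.1],"spin":0},{"slide":[0,0,-0.2],"spin":0},{"slide":[0,0,-0.3],"spin":0},{"slide":[0,0,-0.4],"spin":0},{"slide":[0,0,-0.4],"spin":0},{"slide":[0,0,-0.4],"spin":0}]'; python3 go.py .520 -.341 .285 40; python3 seg.py
```

```text
time: 18.15
ee_pos: [0.4674, -0.0221, 0.2854]
tcp_rot: [2.574, 1.797, 0.003]
force: [-1.4, -0.9, -1.7]
gripper_width: 0.0646
finger_force: 20.0
t 18.1 pos [ 0.4674 -0.0221  0.2854] closing -20.2 w 0.0646 f [-1.4 -0.9 -1.7]
slide [-0.5624  0.3186  0.0016] spin -0.1671
top
[190, 259, 33, 29, 700] [206.  273.1] [0.3389 0.0254 0.05  ]
scene
[282, 172, 22, 15, 274] [293.2 178.8] [ 0.6577 -0.3018  0.05  ]
[353, 193, 21, 14, 247] [363.  199.3] [ 0.4239 -0.3023  0.05  ]
[327, 306, 28, 16, 295] [340.2 313.8] [0.3221 0.0749 0.05  ]
```

```bash
python3 -m inch '[{"slide":[-0.562,0.319,0],"spin":-0.167},{"slide":[-0.562,0.319,0],"spin":-0.167},{"slide":[-0.562,0.319,0],"spin":-0.167},{"slide":[-0.562,0.319,0],"spin":-0.167},{"slide":[-0.562,0.319,0],"spin":-0.167},{"slide":[-0.562,0.319,0],"spin":-0.167},{"slide":[-0.562,0.319,0],"spin":-0.167},{"slide":[-0.562,0.319,0],"spin":-0.167},{"slide":[-0.562,0.319,0],"spin":-0.167},{"slide":[-0.562,0.319,0],"spin":-0.167},{"slide":[-0.562,0.319,0],"spin":-0.167}]'; python3 go.py .520 -.341 .105 40
python3 - <<'E'
from h import *
import seg
B,K,R,t=seg.blobs("scene")
for s,c in B: print(s,c)
for P in ((.4222,-.3103,.051),(.520,-.341,.296)): print(proj([P],K,R,t))
E
```

```text
time: 19.35
ee_pos: [0.5196, -0.3398, 0.2828]
tcp_rot: [-1.328, -2.846, -0.001]
force: [0.4, -0.3, -1.6]
gripper_width: 0.0649
finger_force: 20.0
t 19.4 pos [ 0.5196 -0.3398  0.2828] closing 40.0 w 0.0649 f [ 0.4 -0.3 -1.6]
slide [-0.0029 -0.001   0.3556] spin -0.0001
[578, 8, 62, 57, 1505] [614.8  38.1]
[549, 36, 29, 12, 228] [562.8  41.9]
[508, 38, 11, 15, 104] [513.1  45.2]
[535, 54, 78, 56, 1621] [573.9  83.6]
[610, 73, 24, 26, 385] [623.   84.9]
[496, 75, 39, 25, 464] [515.1  88.2]
[328, 107, 22, 8, 145] [338.3 110.6]
[353, 193, 21, 14, 250] [362.9 199.2]
[327, 306, 28, 16, 295] [340.2 313.8]
[[364.61497102 197.62905472]]
[[339.58022821 109.3615585 ]]
```

The lid projections agree with the scene image. I'll lower and release.

```bash
python3 -m inch '[{"slide":[-0.002,-0.001,0.1],"spin":0},{"slide":[-0.002,-0.001,0.2],"spin":0},{"slide":[-0.002,-0.001,0.3],"spin":0},{"slide":[-0.002,-0.001,0.38],"spin":0},{"slide":[-0.002,-0.001,0.43],"spin":0},{"slide":[-0.002,-0.001,0.46],"spin":0},{"slide":[-0.002,-0.001,0.47],"spin":0},{"slide":[-0.002,-0.001,0.474],"spin":0},{"slide":[-0.002,-0.001,0.479],"spin":0},{"slide":[-0.002,-0.001,0.483],"spin":0},{"slide":[-0.002,-0.001,0.483],"spin":0},{"slide":[-0.002,-0.001,0.483],"spin":0}]' - 8; python3 -m inch '[{"slide":[0,0,0],"spin":0},{"slide":[0,0,0],"spin":0},{"slide":[0,0,0],"spin":0},{"slide":[0,0,0],"spin":0},{"slide":[0,0,0],"spin":0}]' 85 8; python3 -m inch '[{"slide":[0,0,-0.05],"spin":0},{"slide":[0,0,-0.1],"spin":0},{"slide":[0,0,-0.2],"spin":0},{"slide":[0,0,-0.3],"spin":0},{"slide":[0,0,-0.4],"spin":0},{"slide":[0,0,-0.5],"spin":0},{"slide":[0,0,-0.5],"spin":0}]' 85 8; python3 go.py .46 -.05 .29 40
```

```text
time: 20.6
ee_pos: [0.5207, -0.3422, 0.0437]
tcp_rot: [1.328, 2.846, -0.0]
force: [-2.2, 2.6, 5.6]
gripper_width: 0.0654
finger_force: 8.0
time: 21.1
ee_pos: [0.5201, -0.3419, 0.0421]
tcp_rot: [-1.329, -2.847, 0.0]
force: [-0.3, 0.0, 1.1]
gripper_width: 0.0795
finger_force: 0.0
time: 21.8
ee_pos: [0.5228, -0.3443, 0.302]
tcp_rot: [1.322, 2.833, -0.008]
force: [-0.0, 0.1, 0.7]
gripper_width: 0.08
finger_force: 0.0
t 21.8 pos [ 0.5228 -0.3443  0.302 ] closing 40.0 w 0.0800 f [-0.   0.1  0.7]
slide [0.5321 0.2818 0.0162] spin -0.0001
```

Now I'll move the arm aside to free the view, then check with the last picture.

```bash
python3 -m inch '[{"slide":[0.53,0.28,0],"spin":0},{"slide":[0.53,0.28,0],"spin":0},{"slide":[0.53,0.28,0],"spin":0},{"slide":[0.53,0.28,0],"spin":0},{"slide":[0.53,0.28,0],"spin":0},{"slide":[0.53,0.28,0],"spin":0},{"slide":[0.53,0.28,0],"spin":0},{"slide":[0.53,0.28,0],"spin":0},{"slide":[0.53,0.28,0],"spin":0},{"slide":[0.53,0.28,0],"spin":0}]'
python3 - <<'E'
from h import *
out=[]
th=np.linspace(0,2*np.pi,40)
for n,b in(("scene",(290,140,110,100)),("top",(310,130,132,120))):
    a,K,R,t=cam(n); x,y,w,h=b; s=400/w
    im=cv2.resize(cv2.convertScaleAbs(a,alpha=1.4)[y:y+h,x:x+w],(400,364))
    for c in(-.0523,.050):
        q=np.array([.4722,-.3262])+c*np.array([.953,-.302])
        e=(proj(np.c_[q[0]+.033*np.cos(th),q[1]+.033*np.sin(th),0*th+.051],K,R,t)-[x,y]+.5)*s
        cv2.polylines(im,[e.astype(int)],True,(255,255,0),1)
    out.append(im)
cv2.imwrite("pics/final.png",np.hstack(out)[:,:,::-1])
E
```

```text
time: 22.8
ee_pos: [0.4574, -0.05, 0.2918]
tcp_rot: [-1.331, -2.845, 0.0]
force: [-0.6, -0.3, -0.8]
gripper_width: 0.0801
finger_force: 0.0
```

View pics/final.png

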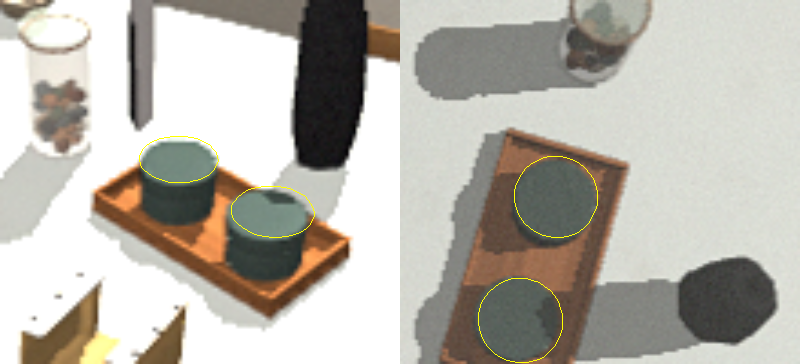

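Both tins stand flat in the tray. In the top half their lids, at about crop (556,197) and (520,320), match the outlines inside the limits. The short jar and black vase beside the tray stand undisturbed. The arm is clear, so I'll hand the job in.

```bash
python3 -c "
from station import bot
print(bot.job_done())"
```

```text
the job is handed in; nothing more can be done
None
```

I lifted the loose tin into the tray, nudged the jammed one up the chute clear of the lips, stood it beside the first, and handed the job in at about 23 s; the last picture showed both upright in the tray, though the hand-in gave no verdict.

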